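# Clamp a sandal sole in the press and set the curing timer

## Task

A mended sandal sole lies in the sloping press. Tighten its three knobs clockwise, each fully home against its stop: the middle one first, and only then the outer two, in either order. When all three are tight, turn the timer's dial to 30 minutes, the third mark after zero, and let go; do not push the bottles or the food tub away or knock them over.

Things in the scene. Friction and masses are not known exactly. Their poses are not given: they have to be found in the camera images.
- press: Plywood sole press fixed to the table, 370 wide (y), 190 deep (x); its deck slopes 30 degrees down towards the robot and holds a dark sole under an aluminium pressure bar 330 x 75 with three captive T-knobs in a row along y, 110 apart. Origin: centre of its underside; x uphill, away from the robot, y to its left. Deck middle 95 up, upper edge 150; knob tops about 185.
- knob_mid_grip (a point): grip point of the middle T-knob: on its axis, 20 mm above the hand bar's underside, 16 below its top, 38 above the pressure bar. Black hand bar 70 long, 16 wide, 36 high on a short hub, a steel lug under one end. Axes: x along the bar to the lug end, y across it, z outward along the knob's axis (square to the slope: up and 30 degrees towards the robot).
- knob_left_grip (a point): grip point of the left outer (press +y) T-knob: on its axis, 20 mm above the hand bar's underside, 16 below its top, 38 above the pressure bar. Black hand bar 70 long, 16 wide, 36 high on a short hub, a steel lug under one end. Axes: x along the bar to the lug end, y across it, z outward along the knob's axis (square to the slope: up and 30 degrees towards the robot).
- knob_right_grip (a point): grip point of the right outer (press -y) T-knob: on its axis, 20 mm above the hand bar's underside, 16 below its top, 38 above the pressure bar. Black hand bar 70 long, 16 wide, 36 high on a short hub, a steel lug under one end. Axes: x along the bar to the lug end, y across it, z outward along the knob's axis (square to the slope: up and 30 degrees towards the robot).
- knob_mid (a joint): Angle of the middle knob: grows as it turns clockwise (seen from above, looking down its axis); 0 slack, 1.8 at the solid end stop, where its lug meets the steel pin on the pressure bar. Starts at 0.4 to 1.0, so 0.8 to 1.4 rad are left. Turns against about 0.12 N m; stays where left.
- knob_left (a joint): Angle of the left knob: grows as it turns clockwise (seen from above, looking down its axis); 0 slack, 1.8 at the solid end stop, where its lug meets the steel pin on the pressure bar. Starts at 0.4 to 1.0, so 0.8 to 1.4 rad are left. Turns against about 0.12 N m; stays where left.
- knob_right (a joint): Angle of the right knob: grows as it turns clockwise (seen from above, looking down its axis); 0 slack, 1.8 at the solid end stop, where its lug meets the steel pin on the pressure bar. Starts at 0.4 to 1.0, so 0.8 to 1.4 rad are left. Turns against about 0.12 N m; stays where left.
- timer: Timer, fixed left or right of the press: white housing 136 x 136, 52 high, with a dial on top. Six black marks round the dial, 0.45 rad (26 degrees) apart clockwise: first the longer, wider zero mark, then 10, 20, 30, 40, 50 minutes. A grey stripe lies opposite zero. Origin: centre of its underside; x from the dial's axis to the zero mark, z up.
- timer_dial_grip (a point): Grip point of the timer's dial, on its upright axis, 31 above the housing (83 above the table), 16 below the hand bar's top, 24 above the disc. Grey disc 72 across, 7 high, with a black hand bar 70 long, 16 wide, 40 high; a white stripe and nose mark its pointing end. Axes: x along the bar to its pointing end, y across it, z up.
- timer_dial (a joint): Dial angle: 0 at the zero mark, growing clockwise from above, 0.45 rad per click. A sprung ball (about 0.07 N m) draws the released dial into the nearest click. 30 minutes is the third click, 1.35. Ends at 2.25. It starts at zero or the first click, settling there in the first moments.
- glue_bottle: Bystander: small white bottle 42 across, 120 high, standing beside the press on the robot's left, towards the back. Origin: centre of its underside.
- drink_bottle: Bystander: clear drink bottle 66 across, 200 high, standing beside the press on the robot's right, towards the back. Origin: centre of its underside.
- food_tub: Bystander: round white food tub 120 across, 100 high, standing on the other side of the press from the timer. Origin: centre of its underside.

How it is judged:
By the outcome, as a careful person would: the job done as asked, in the order asked, and still so for the second after the job is handed in, with the robot touching nothing.
It also fails if it takes over 64 s, if anything falls off the work surface, if the arm or the gripper's body presses on something with over 40 N, if the wrist force passes 120 N, or if a joint passes its speed limit or range.

## Robot

A 6-joint arm with a two-finger parallel gripper is mounted at the origin on the work surface. World frame = base frame: x ahead of the robot, y to its left, z up, the work surface at z = 0. Lengths are in mm, angles in degrees, forces in N, time in s.
With the tool pointing down it reaches from about 300 to 850 mm from the base axis. Payload 4.2 kg.
Tool frame: the origin (TCP) lies between the finger pads; the fingertips stand ahead of it and the grasp point (between the pads) lies 8 mm behind it (env.tip_reach is the x of the fingertips in the tool frame, in mm); x points along the fingers, y is the direction in which the jaws open and shut, and the axes are right-handed (so a half turn about x gives the same grasp; the last joint's range is limited). The gripper opens to 91 mm and grips with 3 to 60 N. Pads are 32 mm wide; open, the fingers measure 118 mm over their backs; the gripper's body (76 mm by 178 mm) begins 60 mm behind the grasp point.
Start: joints at [-78.323, 18.312, 89.639, -0, 72.044, -1.146], TCP at [127.615, -560.675, 224.976] pointing down, gripper open.
Joint ranges: [-177.97, 177.97], [-48.28, 115.42], [12.27, 149.76], [-77.06, 257.06], [2.81, 150.46], [-146.56, 146.56]. Speed limits (degrees/s): [147.25, 147.25, 180, 180, 180, 180].

## Interface

Orientations are given as [roll, pitch, yaw] about the fixed x, y, z axes, in that order (R = Rz(yaw) Ry(pitch) Rx(roll)).
In Python, from workcell import env, cams gives the robot as it stands.
- The arm moves only by the tool arm_command, never from a script. Its argument "deltas" is a list of rows, each a list of 3 entries, a list of its own where there are three numbers: the opening, from 0 (shut) to 1 (fully open), then the shift along the world's x, y, z in mm, then the turn about the world's z in rad. A call has 1 to 20 rows; each row is the pose to reach, as a shift and turn from the pose commanded when the call began; what a row does not reach only later rows make up. A row lasts 1/10 s, in which the tool goes at most 50 mm and 8.59 degrees, less where a joint would pass 70% of its speed; a pose out of reach is approached as far as the arm can. A call with a gripper value outside its range is refused whole. The fingers move at their own pace and stop on an object; "grip_force" is the grip in N (left out, the last holds). Time passes only in rows, so rows that repeat a pose let the fingers close. It gives the time, the measured TCP pose, the force and the opening at its end, in the units of the state.
- env.state(): the state, without advancing time (a new reading comes with each control period).
- cams.grab_frame(name): name is "scene" or "top"; returns a dict with "img" (480x640x3 uint8, red, green, blue), "K" (3x3 intrinsics, pixels), "rvec" (rotation vector, rad) and "tvec" (3), from world to camera coordinates, as OpenCV has them. Camera axes: x right, y down, z forward; pixel columns grow to the right and rows downward; lengths in mm; the calibration is good to about 2 mm. A picture is of the moment at which its call begins. There is no depth.
- env.job_done(): hands the job in, once; it reports no verdict.
Trained networks look in a picture, given as the dict that the camera call returned (one of the last four; its "shot" number tells which), for a name from the list of things; names that differ only in an ending like _2 or _b are one class to them, and where a whole thing is asked for, a point or a joint stands for the part that bears it (a point fixed in the world has none). Each returns a list of dicts, best first, with "conf" (0 to 1); they miss things now and then, are a little off and sometimes report something else, mostly with a low value. They report only what shows in the picture. A call takes as long as a camera call.
- cams.silhouettes(picture, name): "region" (480x640 bool, what is visible of it) and "centre" ([column, row] in pixels, amid what is visible of it).
The state is a dict: "time_s": time; "qpos": joint angles; "qvel": joint speeds; "effort": joint torques, N m; "ee_pos": TCP position; "ee_rot": TCP orientation; "force": force on the tool from outside, world axes, zero at the start; "torque": the same for the moment, N m; "gripper_width": finger opening in mm.
Only numpy, scipy, OpenCV 4.12 (cv2) and the standard library are available. Lean on these libraries where they do the work, as an engineer would, in place of code of your own. Each camera call takes 0.05 s, during which the arm holds its last target.

## Working session

There is one attempt and no reset: what is moved stays moved. The work goes in short steps, Python scripts to look and compute and a tool call to move; the robot and the scene stay as the last step left them, time stands still between calls to the robot, and variables do not carry over. Pictures are saved under pics/ and viewed, and the job is handed in when it is done.

Besides the shell and the picture viewer there is one more tool, called after "Emit:" as name(argument=value, ...) on one line, values as JSON. arm_command: Moves the arm, as the interface text tells. Its arguments: {"type":"object","properties":{"deltas":{"type":"array","items":{"type":"array"}},"grip_force":{"type":"number"}},"required":["deltas"]}

```bash
ls; mkdir -p pics
python3 - <<'E'
from workcell import env,cams
import cv2
print(env.state(), env.tip_reach)
for n in("scene","top"):
    f=cams.grab_frame(n); cv2.imwrite(f"pics/{n}0.png",f["img"][:,:,::-1]); print(n,f["K"],f["rvec"],f["tvec"])
E
```

```text
pics
{'time_s': 0.0, 'qpos': array([-7.83209977e+01,  1.83507620e+01,  8.97064455e+01, -1.92912368e-03,
        7.20423645e+01, -1.14571616e+00]), 'qvel': array([-0.04313794,  0.03668641, -0.04312194, -0.01109046, -0.01027079,
       -0.02964631]), 'effort': array([-3.34619370e-03, -4.12455153e+01, -2.31969202e+01,  7.25303614e-02,
        4.59326897e-02, -1.38251989e-04]), 'ee_pos': array([ 127.52758705, -560.18710816,  224.12879832]), 'ee_rot': array([-90.09045051,  89.90041111, 102.73486436]), 'force': array([-0.39265063,  0.56185175,  0.073341  ]), 'torque': array([-0.01986922,  0.00264192,  0.03866178]), 'gripper_width': 91.61010942283635} 11.0
scene [[596.33615139   0.         317.04994229]
 [  0.         596.33615139 235.01274389]
 [  0.           0.           1.        ]] [ 2.09399838  1.21413881 -0.47580923] [-283.31982656 -267.50026828 1829.77556778]
top [[540.32851621   0.         329.03769236]
 [  0.         540.32851621 244.80371605]
 [  0.           0.           1.        ]] [ 2.13688408 -2.08565869  0.22431798] [   1.71468019  594.19988792 1137.91312048]
```

View pics/scene0.png

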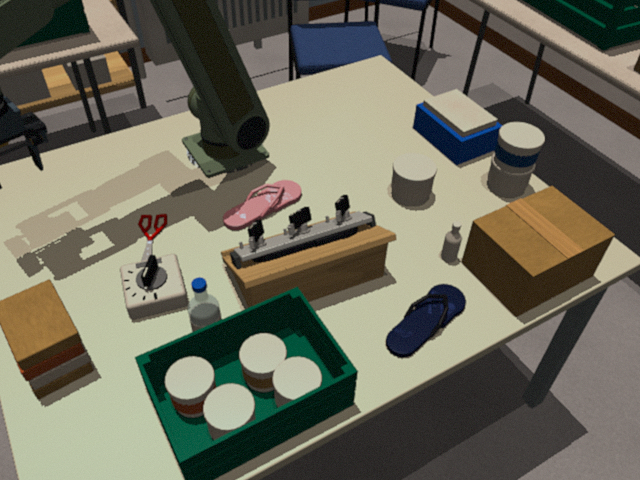

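View pics/top0.png

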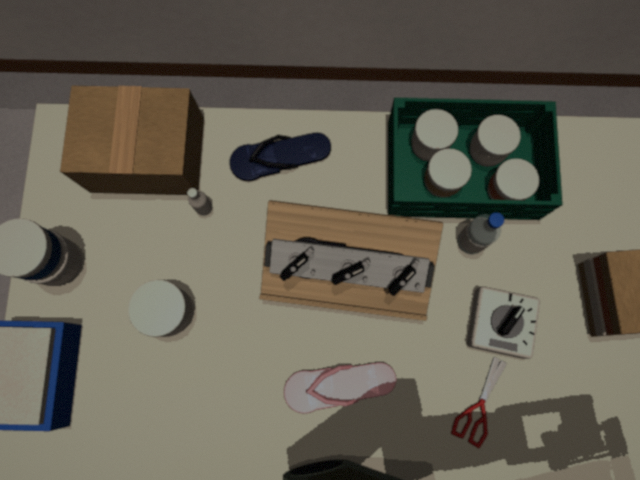

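```bash
cat > h.py <<'E'
from workcell import env,cams
import cv2, numpy as np
def cam(f):
    R=cv2.Rodrigues(np.array(f["rvec"],float))[0]; t=np.array(f["tvec"],float).ravel(); return np.array(f["K"]),R,t
def ray(f,px):
    K,R,t=cam(f); d=R.T@np.linalg.inv(K)@np.array([px[0],px[1],1.]); return -R.T@t,d/np.linalg.norm(d)
def atz(f,px,z):
    c,d=ray(f,px); return c+d*(z-c[2])/d[2]
def tri(f1,p1,f2,p2):
    c1,d1=ray(f1,p1);c2,d2=ray(f2,p2)
    s=np.linalg.lstsq(np.c_[d1,-d2],c2-c1,rcond=None)[0]
    a,b=c1+s[0]*d1,c2+s[1]*d2
    return (a+b)/2,np.linalg.norm(a-b)
def proj(f,P):
    return cv2.projectPoints(np.atleast_2d(np.array(P,float)),np.array(f["rvec"],float),np.array(f["tvec"],float),np.array(f["K"],float),None)[0][:,0]
E
python3 - <<'E'
from h import *
fs=cams.grab_frame("scene"); ft=cams.grab_frame("top")
import pickle; pickle.dump((fs,ft),open("f0.pkl","wb"))
for n in ["press","knob_mid_grip","knob_left","timer","timer_dial","glue_bottle","drink_bottle","food_tub"]:
    for k,f in(("s",fs),("t",ft)):
        for d in cams.silhouettes(f,n)[:4]:
            ys,xs=np.nonzero(d["region"]); print(n,k,round(d["conf"],2),np.round(d["centre"],1),d["region"].sum(),xs.min(),xs.max(),ys.min(),ys.max())
a=fs["img"][180:290,215:405]; b=ft["img"][190:330,250:450]; c=ft["img"][275:365,460:550]; d=fs["img"][245:325,110:200]
for i,x in enumerate((a,b,c,d)):
    cv2.imwrite(f"pics/c{i}.png",cv2.resize(x,None,fx=4 if i<2 else 6,fy=4 if i<2 else 6,interpolation=cv2.INTER_CUBIC)[:,:,::-1])
E
```

```text
press s 0.77 [314.9 257.2] 11055 222 396 196 306
press s 0.51 [201.5 307.2] 1142 188 221 278 330
press s 0.48 [343.1 207. ] 297 336 349 195 220
press t 0.95 [349.7 262.1] 17234 260 442 200 320
knob_mid_grip s 0.79 [301.  221.5] 437 288 310 207 235
knob_mid_grip t 0.56 [347.9 267.9] 510 332 370 258 284
knob_mid_grip t 0.18 [404.6 279.8] 533 389 419 257 295
knob_left s 0.74 [339.6 207.2] 329 335 349 195 221
knob_left s 0.34 [257.  230.3] 360 248 264 221 248
knob_left t 0.59 [296.2 263.1] 492 280 314 245 280
knob_left t 0.36 [349.5 270.1] 500 332 370 257 284
knob_left t 0.23 [162.2 309.3] 2985 128 193 278 336
timer s 0.74 [154.3 288.4] 3320 120 188 254 319
timer t 0.86 [504.8 323.5] 4152 467 539 286 358
timer_dial s 0.63 [153.9 275.4] 734 136 167 255 291
timer_dial t 0.95 [507.4 320.7] 920 491 524 305 336
timer_dial t 0.21 [481.  233.7] 1319 458 504 212 253
glue_bottle s 0.7 [454.3 244. ] 521 442 461 222 262
glue_bottle s 0.43 [203.3 307.1] 1151 188 220 278 331
glue_bottle t 0.59 [201.6 202.1] 447 188 212 188 214
glue_bottle t 0.59 [159.3 312. ] 2970 129 193 279 336
drink_bottle s 0.77 [203.1 305.9] 1072 189 220 279 329
drink_bottle t 0.66 [481.5 232.7] 1271 458 503 214 254
food_tub s 0.76 [413.4 181.1] 1889 392 435 154 205
food_tub t 0.8 [158.7 310.8] 2945 129 192 279 336
```

View pics/c0.png

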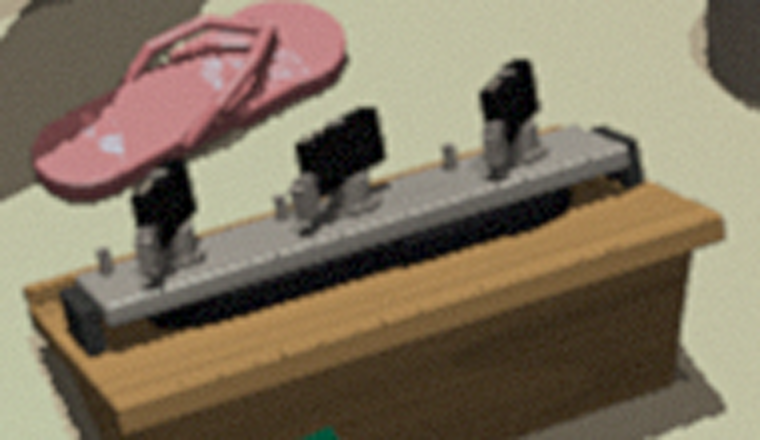

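View pics/c1.png

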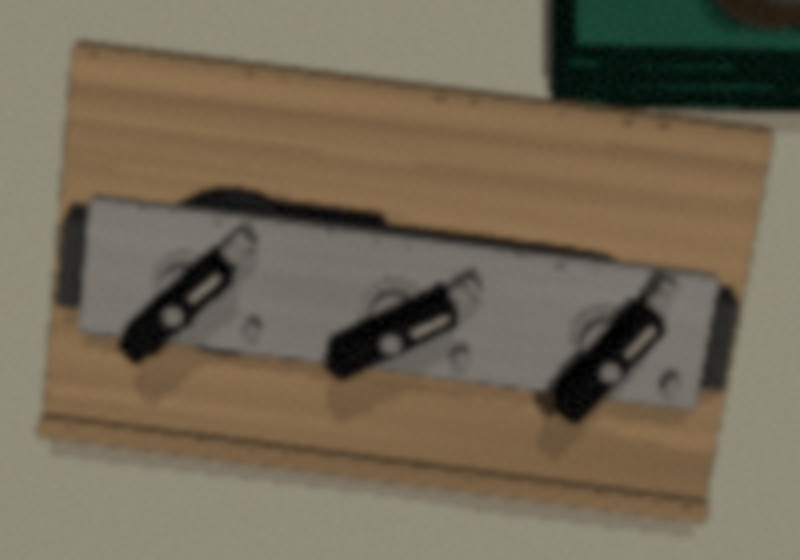

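View pics/c2.png

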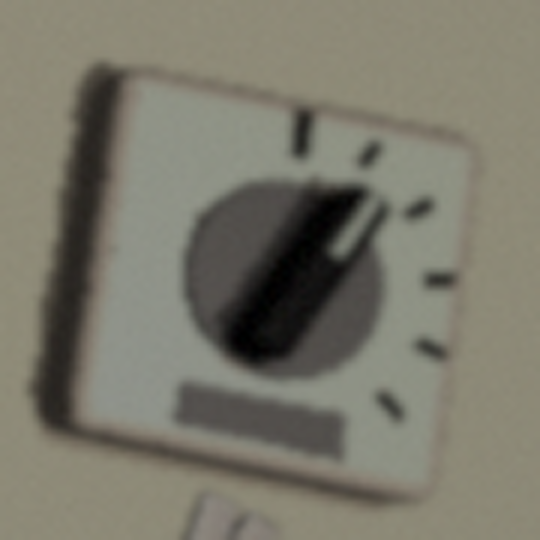

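View pics/c3.png

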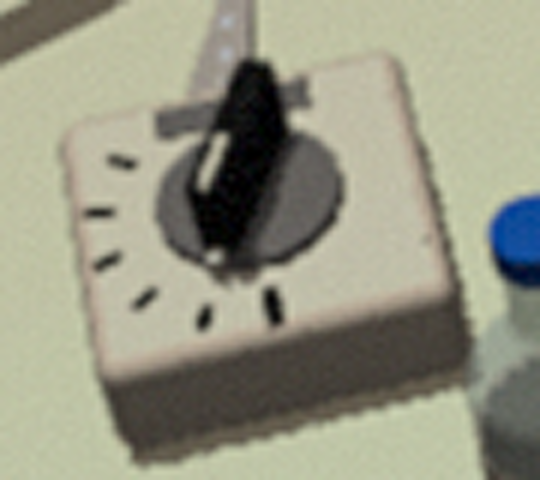

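Run:
```python
from h import *
import pickle
fs,ft=pickle.load(open("f0.pkl","rb"))
for n,a,b in(("L",(293.5,268.5),(342.5,199)),("M",(347.75,275.75),(300,212)),("R",(402.5,282.5),(256,234))):
    print(n,tri(ft,a,fs,b), atz(ft,a,170))
# press corners in top: upper edge z150
for p in((269,201),(442.5,222)): print("up",atz(ft,p,150))
for p in((260,298),(426,317)): print("low",atz(ft,p,40))
for nme,p in (("c",(508,320)),("zero",(460+302/6,275+130/6)),("grey",(460+260/6,275+420/6))): print(nme,atz(ft,p,52))
# timer housing corners top z52
print([atz(ft,(460+x/6,275+y/6),52)[:2].round() for x,y in((125,72),(475,140),(425,495),(80,420))])
print("drink",tri(ft,(497,219),fs,(199.5,284)), atz(ft,(481,233),100))
print(cv2.Rodrigues)
```

```text
L (array([523.23901933,  88.55706999, 162.98814519]), np.float64(4.895841854452364)) [520.90838784  85.91355719 170.        ]
M (array([511.29237462, -21.16492516, 161.06287756]), np.float64(4.336369237946424)) [508.92154272 -22.78002269 170.        ]
R (array([ 503.87808428, -134.15999026,  137.16928156]), np.float64(5.131917628707928)) [ 498.01912833 -131.953027    170.        ]
up [665.90356591 143.82203426 150.        ]
up [ 629.59315472 -218.3886339   150.        ]
low [474.47612475 166.28095574  40.        ]
low [ 441.46649437 -201.32587481   40.        ]
c [ 438.29886045 -377.93990301   52.        ]
zero [ 489.46966991 -385.38812751   52.        ]
grey [ 384.36972374 -365.42241981   52.        ]
[array([ 509., -321.]), array([ 487., -449.]), array([ 359., -423.]), array([ 383., -301.])]
drink (array([ 627.52016096, -316.28325908,  194.12478487]), np.float64(3.380935158472141)) [ 620.24592359 -311.99686292  100.        ]
<built-in function Rodrigues>
```

```bash
cat >> h.py <<'E'
yaw=np.radians(-5.6); c30,s30=np.cos(np.pi/6),.5
Rp=np.array([[np.cos(yaw),-np.sin(yaw),0],[np.sin(yaw),np.cos(yaw),0],[0,0,1]])
U=Rp@[c30,0,s30]; Y=Rp@[0,1,0]; N=Rp@[-s30,0,c30]
G={"M":np.array([517,-23.5,156.6]),"L":np.array([528.4,85.8,156.6]),"R":np.array([506.2,-132.9,156.6])}
def fing(k,phi,r=26,d=16,m=0):
    p=np.radians(phi); e=-np.cos(p)*U+np.sin(p)*Y; v=np.sin(p)*U+np.cos(p)*Y
    Q=G[k]+r*e+16*N-8*v; vh=v[:2]/np.hypot(*v[:2])
    return Q[:2]-(d+m)*vh, np.degrees(np.arctan2(vh[1],vh[0]))-90, Q[2]
E
python3 - <<'E'
from h import *
import pickle
fs,ft=pickle.load(open("f0.pkl","rb"))
for k,a in(("M",58),("L",45),("R",39)):
    print(k,"start",fing(k,a,m=14)); 
    for p in np.arange(a,110,10): print(p,*fing(k,p))
# overlay
for f,n in((fs,"s"),(ft,"t")):
    im=cv2.resize(f["img"],None,fx=3,fy=3,interpolation=cv2.INTER_CUBIC).copy()
    for k,a in(("M",58),("L",45),("R",39)):
        p=np.radians(a); l=np.cos(p)*U-np.sin(p)*Y; w=np.sin(p)*U+np.cos(p)*Y
        for h,col in((16,(255,0,0)),(-20,(0,255,0))):
            P=[G[k]+h*N+sx*35*l+sy*8*w for sx,sy in((1,1),(1,-1),(-1,-1),(-1,1))]
            q=(proj(f,P)*3+1).astype(int); cv2.polylines(im,[q],True,col,1)
    im=im[540:900,630:1230] if n=="s" else im[680:920,780:1320]
    cv2.imwrite(f"pics/ov{n}.png",im[:,:,::-1])
E
```

```text
M start (array([467.12852369, -18.35269305]), np.float64(-59.78815823077627), np.float64(160.17526364089366))
58 [479.22691518 -11.30791317] -59.78815823077627 160.17526364089366
68 [481.21986046  -5.57753784] -70.5895698656564 161.87778532787704
78 [ 4.84117171e+02 -2.25407020e-01] -81.80996366003038 163.84096407698493
88 [487.89992384   4.53378475] -93.29091143039562 166.0051496953421
98 [492.48210754   8.4684458 ] -104.81774892427946 168.3045844980656
108 [497.69914919  11.36986228] -116.1653349556414 170.6694013222447
L start (array([479.20006395,  80.62643475]), np.float64(-46.4933946491309), np.float64(158.43559118037973))
45 [489.35419408  90.26456949] -46.4933946491309 158.43559118037973
55 [490.20293632  96.22678455] -56.64342059936796 159.72330461083146
65 [491.92744512 102.03420919] -67.29994756725205 161.33713790977532
75 [494.55306944 107.52083797] -78.40787626597903 163.22805556906198
85 [498.07572171 112.48210441] -89.83136777647896 165.33860301246446
95 [502.43184365 116.68795778] -101.36863222352106 167.6046523239036
105 [507.48000814 119.91811709] -112.79212373402098 169.95735074172754
R start (array([ 457.93389532, -142.65346234]), np.float64(-40.6417313390924), np.float64(157.83622739741105))
39 [ 467.05247415 -132.03030273] -40.6417313390924 157.83622739741105
49 [ 467.39062349 -126.04110829] -50.492318822003284 158.90880076278333
59 [ 468.58591031 -120.12322596] -60.84654225365994 160.33224228391188
69 [ 470.66880115 -114.42202521] -71.69477985682632 162.06330141047331
79 [ 473.65641731 -109.11900844] -82.94955711518642 164.04938078686527
89 [ 477.52427567 -104.43187234] -94.44533853929244 166.23013439624077
99 [ 482.17859792 -100.59191264] -105.96409216985933 168.53930114369348
109 [487.44739577 -97.8031186 ] -117.28253497972116 170.9067181660968
```

View pics/ovs.png

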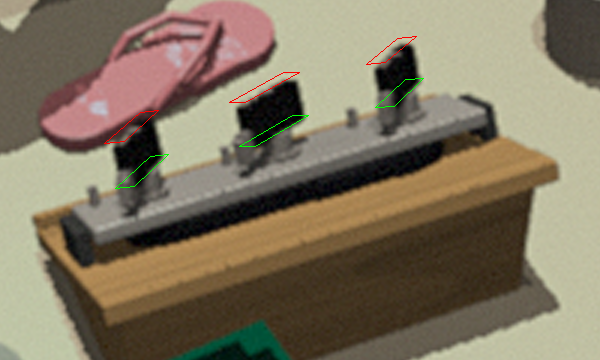

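View pics/ovt.png

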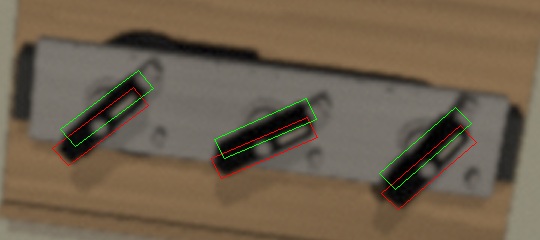

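```bash
cat > fit.py <<'E'
from h import *
import pickle
from scipy.optimize import minimize
def run(fs,ft,ang,steps=2,verbose=True):
    S=4; D=[]
    for f in(fs,ft):
        g=f["img"].max(2).astype(np.float32); g=cv2.resize(g,None,fx=S,fy=S,interpolation=cv2.INTER_CUBIC)
        D.append(np.clip((g-20)/60,0,1))
    def hull(f,g,a,h0=-20,L=35,W=8):
        p=np.radians(a); l=np.cos(p)*U-np.sin(p)*Y; w=np.sin(p)*U+np.cos(p)*Y
        P=[g+h*N+sx*L*l+sy*W*w for h in(16,h0) for sx in(1,-1) for sy in(1,-1)]
        q=proj(f,P)*S+(S-1)/2
        return cv2.convexHull(q.astype(np.float32))
    def cost(x,k):
        g=G[k]+x[:3]; c=0
        for f,d in((fs,D[0]),(ft,D[1])):
            h=hull(f,g,x[3]); m=np.zeros(d.shape,np.uint8); cv2.fillConvexPoly(m,np.round(h*16).astype(np.int32),1,shift=4)
            o=cv2.dilate(m,np.ones((17,17),np.uint8))-m
            c+=d[m>0].mean()-d[o>0].mean()
        return c+ .0004*(x[:3]@x[:3])
    out={}
    for k,a in ang.items():
        best=None
        for z0 in(0,-8):
            r=minimize(cost,[0,0,z0,a],args=(k,),method="Nelder-Mead",options=dict(initial_simplex=np.array([[0,0,z0,a]]+[[0,0,z0,a]+d for d in np.diag([5.,5,5,8])])))
            if best is None or r.fun<best.fun: best=r
        out[k]=best; print(k,best.x.round(1),(G[k]+best.x[:3]).round(1),round(best.fun,3))
    return out,hull
E
python3 - <<'E'
from fit import *
fs,ft=pickle.load(open("f0.pkl","rb"))
out,hull=run(fs,ft,{"M":58,"L":45,"R":39})
for f,n in((fs,"s"),(ft,"t")):
    im=cv2.resize(f["img"],None,fx=4,fy=4,interpolation=cv2.INTER_CUBIC).copy()
    for k in out: cv2.polylines(im,[hull(f,G[k]+out[k].x[:3],out[k].x[3]).astype(int)],True,(255,0,0),1)
    im=im[720:1160,880:1640] if n=="s" else im[920:1220,1050:1760]
    cv2.imwrite(f"pics/ov2{n}.png",im[:,:,::-1])
E
```

```text
M [ 0.5  0.9 -1.8 49.1] [517.5 -22.6 154.8] -1.285
L [ 1.   0.2 -3.  35.1] [529.4  86.  153.6] -1.189
R [-0.7  1.7 -1.5 29.8] [ 505.5 -131.2  155.1] -1.213
```

View pics/ov2s.png

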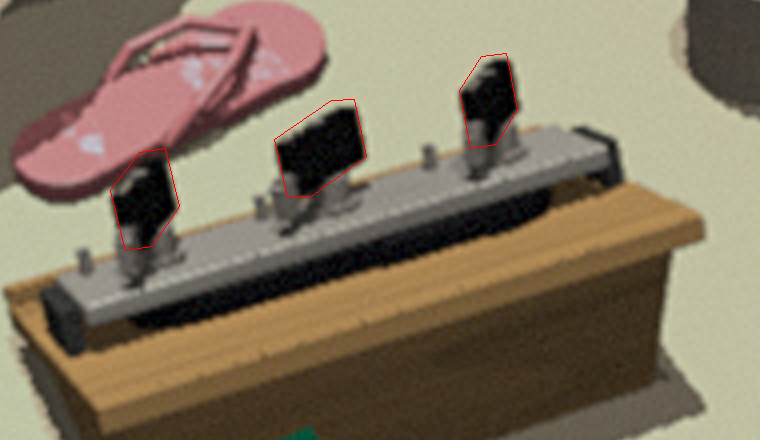

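View pics/ov2t.png

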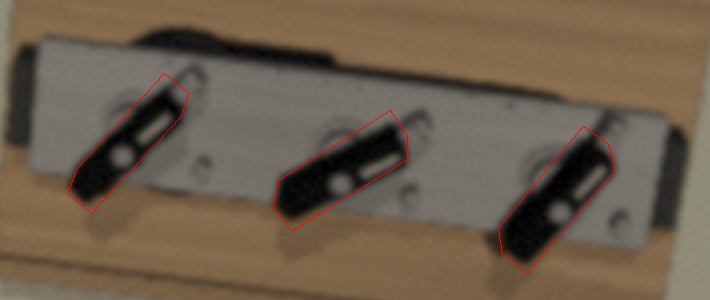

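```bash
cat >> h.py <<'E'
G={"M":np.array([517.5,-22.6,154.8]),"L":np.array([529,86.2,154.5]),"R":np.array([506,-131.5,154.8])}
E
python3 - <<'E'
from h import *
s=env.state(); print(s["ee_pos"],s["time_s"])
print("start",*fing("M",49,m=14))
for p in (49,59,69,79,89,95,99,103,107): print(p,*fing("M",p))
E
```

```text
[ 127.62073768 -560.68552714  224.97558235] 1.0
start [467.88907325 -24.64765153] -50.492318822003284 157.10880076278335
49 [478.69062349 -15.74110829] -50.492318822003284 157.10880076278335
59 [479.88591031  -9.82322596] -60.84654225365994 158.5322422839119
69 [481.96880115  -4.12202521] -71.69477985682632 160.26330141047333
79 [484.95641731   1.18099156] -82.94955711518642 162.2493807868653
89 [488.82427567   5.86812766] -94.44533853929244 164.4301343962408
95 [491.53184365   8.28795778] -101.36863222352106 165.8046523239036
99 [493.47859792   9.70808736] -105.96409216985933 166.7393011436935
103 [495.52436161  10.95924529] -110.52697500684562 167.68328990788035
107 [497.65500361  12.03098787] -115.04442683394424 168.63201959809447
```

Emit:
arm_command(deltas=[[0, [340, 536, 5], 0.47], [0, [340, 536, 5], 0.47], [0, [340, 536, 5], 0.47], [0, [340, 536, 5], 0.47], [0, [340, 536, 5], 0.47], [0, [340, 536, 5], 0.47], [0, [340, 536, 5], 0.47], [0, [340, 536, 5], 0.47], [0, [340, 536, 5], 0.47], [0, [340, 536, 5], 0.47], [0, [340, 536, 5], 0.47], [0, [340, 536, 5], 0.47], [0, [340, 536, 5], 0.47], [0, [340, 536, 5], 0.47], [0, [340, 536, 5], 0.47], [0, [340, 536, 5], 0.47]], grip_force=30)

```text
time_s: 2.6
ee_pos: [466.9, -25.5, 229.9]
ee_rot: [2.3, 90.0, -137.9]
force: [0.3, -0.1, 0.1]
gripper_width: 0.6
```

Emit:
arm_command(deltas=[[0, [0, 0, -30], 0], [0, [0, 0, -60], 0], [0, [0, 0, -76], 0], [0, [0, 0, -76], 0]])

```text
time_s: 3.0
ee_pos: [465.2, -25.9, 152.1]
ee_rot: [-40.9, 89.7, 178.8]
force: [-0.5, -0.1, 1.0]
gripper_width: 0.6
```

Run:
```python
from h import *
print(env.state()["force"],env.state()["ee_pos"])
f=cams.grab_frame("scene"); cv2.imwrite("pics/s1.png",cv2.resize(f["img"][150:320,180:420],None,fx=3,fy=3)[:,:,::-1])
```

```text
[-0.51021431 -0.09326196  0.97231563] [465.20928528 -25.87030175 152.09164862]
```

View pics/s1.png

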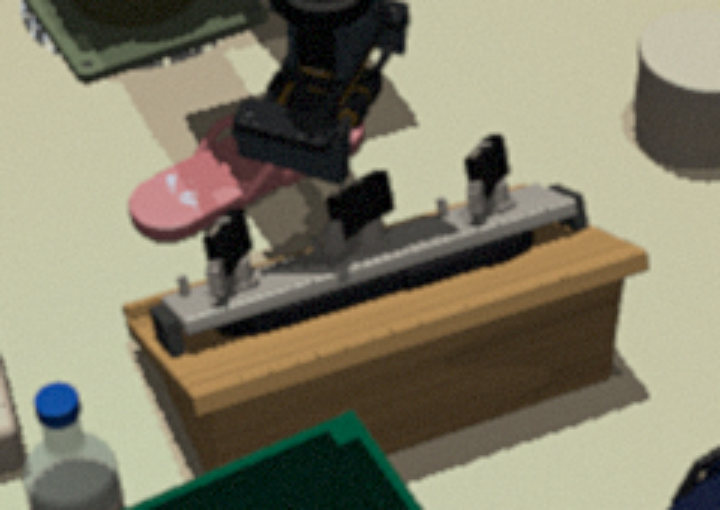

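Emit:
arm_command(deltas=[[0, [5, 4, 0], 0], [0, [11, 9, 0], 0], [0, [11.5, 12, 0], -0.09], [0, [12, 15, 0], -0.18], [0, [13, 18, 0], -0.27], [0, [14, 21, 0], -0.37], [0, [15.5, 23.5, 0], -0.47], [0, [17, 26, 0], -0.57]])

```text
time_s: 3.85
ee_pos: [482.5, 0.6, 154.9]
ee_rot: [18.0, 89.7, -155.1]
force: [-8.9, -3.8, 7.0]
gripper_width: 0.2
```

Emit:
arm_command(deltas=[[0, [2, 2.5, 0], -0.1], [0, [4, 5, 0], -0.2], [0, [6.5, 7, 0], -0.32], [0, [6.5, 7, 0], -0.32]])

```text
time_s: 4.25
ee_pos: [489.2, 9.2, 154.9]
ee_rot: [1.8, 89.7, 170.4]
force: [-7.4, 1.7, 5.7]
gripper_width: 0.7
```

Emit:
arm_command(deltas=[[0, [1, 0.8, 0], -0.04], [0, [2, 1.5, 0], -0.08], [0, [2, 1.5, 0], -0.08]])

```text
time_s: 4.55
ee_pos: [491.0, 10.9, 155.1]
ee_rot: [1.6, 89.7, 165.8]
force: [-8.8, 2.2, 8.6]
gripper_width: 0.6
```

Emit:
arm_command(deltas=[[0, [1, 0.8, 0], -0.04], [0, [2, 1.5, 0], -0.08], [0, [2, 1.5, 0], -0.08]])

```text
time_s: 4.85
ee_pos: [493.2, 12.6, 155.1]
ee_rot: [0.0, 89.7, 159.6]
force: [-7.2, 1.7, 6.2]
gripper_width: 0.6
```

Emit:
arm_command(deltas=[[0, [1, 0.5, 0], -0.03], [0, [2, 1, 0], -0.06], [0, [2, 1, 0], -0.06]])

```text
time_s: 5.15
ee_pos: [495.3, 13.7, 155.2]
ee_rot: [-0.0, 89.7, 156.1]
force: [-7.8, 3.4, 6.5]
gripper_width: 0.5
```

Emit:
arm_command(deltas=[[0, [1, 0.5, 0], -0.03], [0, [2, 1, 0], -0.06], [0, [2, 1, 0], -0.06]])

```text
time_s: 5.45
ee_pos: [496.5, 14.8, 155.0]
ee_rot: [9.2, 89.6, 161.9]
force: [-10.1, 3.4, 7.7]
gripper_width: 0.5
```

Emit:
arm_command(deltas=[[0, [1, 0, 0], -0.02], [0, [2, 0, 0], -0.03], [0, [2, 0, 0], -0.03]])

```text
time_s: 5.75
ee_pos: [497.0, 15.2, 155.0]
ee_rot: [11.6, 89.4, 162.6]
force: [-13.6, 4.9, 10.3]
gripper_width: 0.5
```

Emit:
arm_command(deltas=[[0, [1, 0, 0], 0], [0, [2, 0, 0], 0], [0, [2, 0, 0], 0]])

```text
time_s: 6.05
ee_pos: [497.3, 15.2, 154.9]
ee_rot: [16.4, 89.2, 167.4]
force: [-16.9, 5.4, 13.3]
gripper_width: 0.3
```

Run:
```python
from h import *
print(env.state()["force"],env.state()["ee_pos"])
f=cams.grab_frame("scene"); cv2.imwrite("pics/s2.png",cv2.resize(f["img"][150:320,180:420],None,fx=3,fy=3)[:,:,::-1])
```

```text
[-16.85581012   5.36045851  13.30855165] [497.25602333  15.23562545 154.89127547]
```

View pics/s2.png

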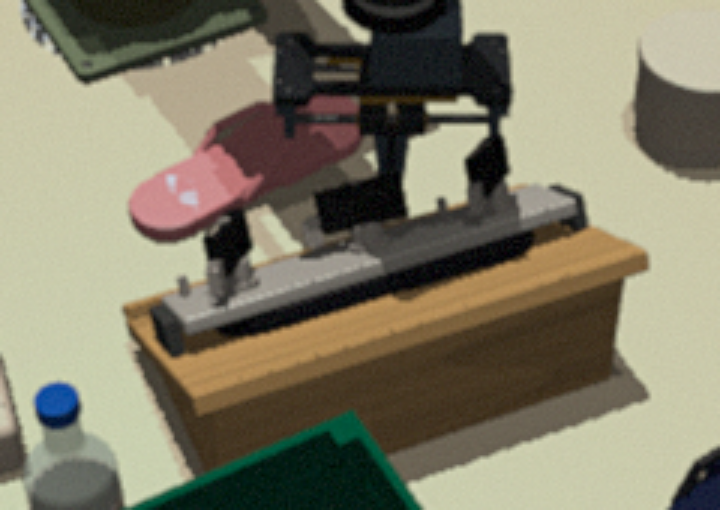

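Emit:
arm_command(deltas=[[0, [2, 0, 0], 0], [0, [4, 0, 0], 0], [0, [4, 0, 0], 0]])

```text
time_s: 6.4
ee_pos: [497.7, 15.3, 154.8]
ee_rot: [21.1, 88.8, 172.1]
force: [-25.4, 4.7, 19.6]
gripper_width: 0.4
```

Emit:
arm_command(deltas=[[0, [-10, 0, 0], 0], [0, [-25, 0, 0], 0], [0, [-35, 0, 30], 0], [0, [-35, 0, 76], 0], [0, [-35, 0, 76], 0]])

```text
time_s: 6.9
ee_pos: [476.4, 13.8, 236.8]
ee_rot: [-150.5, 89.1, 0.5]
force: [0.1, -0.1, 0.4]
gripper_width: 0.2
```

Run:
```python
from fit import *
fs=cams.grab_frame("scene"); ft=cams.grab_frame("top")
for f,n in((fs,"s"),(ft,"t")):
    im=f["img"][180:290,215:405] if n=="s" else f["img"][190:330,250:450]
    cv2.imwrite(f"pics/m3{n}.png",cv2.resize(im,None,fx=4,fy=4,interpolation=cv2.INTER_CUBIC)[:,:,::-1])
s=env.state();print(s["ee_pos"],s["ee_rot"],s["time_s"],s["qpos"])
```

```text
[473.38424987  13.66854022 231.84932916] [-150.40822825   89.73283309    0.60730612] 7.0 [2.61345294e-01 8.72427460e+00 1.01641366e+02 1.72374416e-03
 6.93671970e+01 1.19245207e+02]
```

View pics/m3s.png

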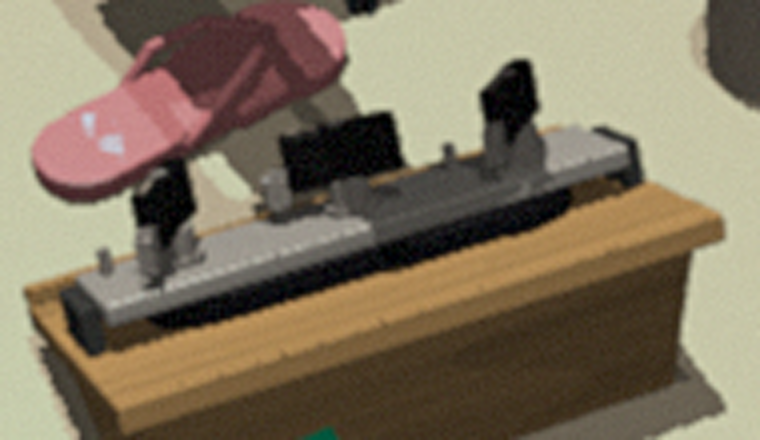

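View pics/m3t.png

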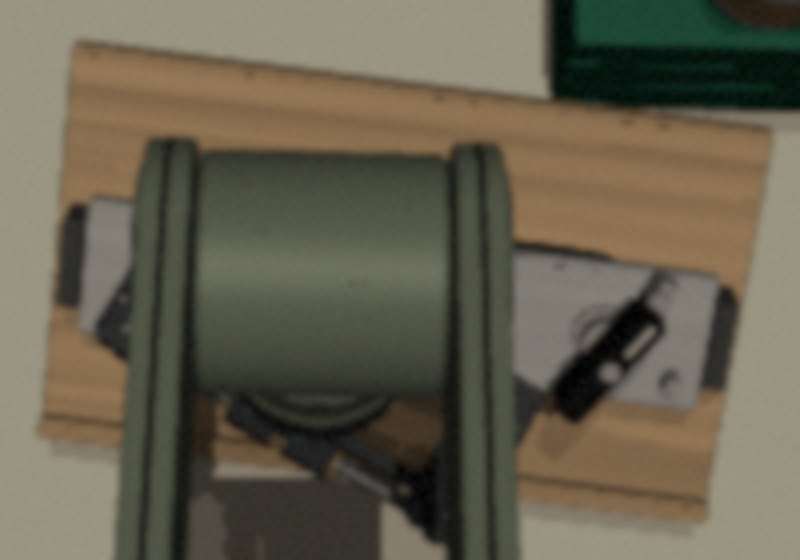

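Run:
```python
from h import *
for k,a in(("L",35),("R",30)):
    print(k,"start",*fing(k,a,m=14))
    for p in list(range(a,100,10))+[103,107]: print(p,*np.round(np.r_[fing(k,p)[0],fing(k,p)[1:]],1))
```

```text
L start [481.55818421  73.47645315] -36.832518541469966 155.41312413938994
35 490.0 84.7 -36.8 155.4
45 490.0 90.7 -46.5 156.3
55 490.8 96.6 -56.6 157.6
65 492.5 102.4 -67.3 159.2
75 495.2 107.9 -78.4 161.1
85 498.7 112.9 -89.8 163.2
95 503.0 117.1 -101.4 165.5
103 507.0 119.8 -110.5 167.4
107 509.2 120.8 -115.0 168.3
R start [ 459.80538051 -147.83115611] -32.165051177077984 155.39807621135333
30 467.3 -136.0 -32.2 155.4
40 466.8 -130.0 -41.6 156.1
50 467.3 -124.0 -51.5 157.2
60 468.6 -118.1 -61.9 158.7
70 470.7 -112.5 -72.8 160.5
80 473.8 -107.2 -84.1 162.5
90 477.8 -102.6 -95.6 164.7
103 484.0 -97.9 -110.5 167.7
107 486.2 -96.9 -115.0 168.6
```

Emit:
arm_command(deltas=[[0, [5, 40, 0], 0.14], [0, [9, 60, 0], 0.28], [0, [9, 60, 0], 0.42], [0, [9, 60, 0], 0.56], [0, [9, 60, 0], 0.7], [0, [9, 60, 0], 0.84], [0, [9, 60, 0], 0.98], [0, [9, 60, 0], 1.12], [0, [9, 60, 0], 1.26], [0, [9, 60, 0], 1.4], [0, [9, 60, -30], 1.43], [0, [9, 60, -60], 1.43], [0, [9, 60, -78], 1.43], [0, [9, 60, -78], 1.43]])

```text
time_s: 8.4
ee_pos: [478.7, 73.2, 148.6]
ee_rot: [-45.4, 89.5, -172.5]
force: [-0.8, 0.5, -0.8]
gripper_width: 0.5
```

Emit:
arm_command(deltas=[[0, [4, 6, 0], 0], [0, [8.5, 11.5, 0], 0], [0, [8.5, 14, 0], -0.08], [0, [8.5, 17, 0], -0.17], [0, [9, 20, 0], -0.26], [0, [9.5, 23, 0], -0.35], [0, [10, 26, 0], -0.44], [0, [11, 29, 0], -0.53], [0, [12.5, 32, 0], -0.63], [0, [14, 34.5, 0], -0.73], [0, [16, 37, 0], -0.83], [0, [17.5, 39.5, 0], -0.93], [0, [19.5, 41.5, 0], -1.03], [0, [21.5, 43.5, 0], -1.13]])

```text
time_s: 9.8
ee_pos: [500.2, 117.8, 153.4]
ee_rot: [1.3, 89.7, 169.2]
force: [-9.7, 1.4, 7.9]
gripper_width: 0.5
```

Emit:
arm_command(deltas=[[0, [1, 0.8, 0], -0.04], [0, [2, 1.5, 0], -0.08], [0, [3, 2, 0], -0.12], [0, [3, 2, 0], -0.12]])

```text
time_s: 10.2
ee_pos: [504.0, 120.5, 153.6]
ee_rot: [-15.6, 89.8, 145.7]
force: [-8.8, 2.5, 7.3]
gripper_width: 0.2
```

Emit:
arm_command(deltas=[[0, [1, 0.5, 0], -0.03], [0, [2, 1, 0], -0.06], [0, [2, 1, 0], -0.06]])

```text
time_s: 10.5
ee_pos: [506.0, 121.6, 153.7]
ee_rot: [-16.2, 89.8, 141.6]
force: [-8.4, 3.0, 6.5]
gripper_width: 0.6
```

Emit:
arm_command(deltas=[[0, [1, 0.5, 0], -0.02], [0, [2, 1, 0], -0.03], [0, [2, 1, 0], -0.03]])

```text
time_s: 10.8
ee_pos: [507.3, 122.2, 153.5]
ee_rot: [4.9, 89.7, 161.0]
force: [-9.5, 2.3, 8.2]
gripper_width: 0.3
```

Emit:
arm_command(deltas=[[0, [1, 0.2, 0], 0], [0, [2, 0.5, 0], 0], [0, [2, 0.5, 0], 0]])

```text
time_s: 11.1
ee_pos: [507.6, 122.4, 153.2]
ee_rot: [16.9, 89.5, 173.1]
force: [-12.9, 1.2, 8.6]
gripper_width: 0.5
```

Emit:
arm_command(deltas=[[0, [1, 0, 0], 0], [0, [3, 0, 0], 0], [0, [3, 0, 0], 0]])

```text
time_s: 11.4
ee_pos: [508.0, 122.5, 153.1]
ee_rot: [20.3, 89.2, 176.4]
force: [-18.9, 0.8, 13.3]
gripper_width: 0.4
```

Emit:
arm_command(deltas=[[0, [2, 0, 0], 0], [0, [4, 0, 0], 0], [0, [4, 0, 0], 0]])

```text
time_s: 11.7
ee_pos: [508.3, 122.5, 153.1]
ee_rot: [22.0, 88.7, 178.1]
force: [-29.0, 3.3, 19.7]
gripper_width: 0.6
```

Emit:
arm_command(deltas=[[0, [-12, 0, 0], 0], [0, [-28, 0, 0], 0], [0, [-40, 0, 30], 0], [0, [-50, 0, 78], 0.05], [0, [-59, -40, 78], 0.19], [0, [-59, -80, 78], 0.33], [0, [-59, -120, 78], 0.47], [0, [-59, -165, 78], 0.61], [0, [-59, -210, 78], 0.75], [0, [-59, -250, 78], 0.89], [0, [-59, -269.5, 78], 1.03], [0, [-59, -269.5, 78], 1.17], [0, [-59, -269.5, 78], 1.31], [0, [-59, -269.5, 78], 1.43], [0, [-59, -269.5, 78], 1.43]])

```text
time_s: 13.2
ee_pos: [460.7, -148.3, 231.1]
ee_rot: [104.1, 89.8, -17.8]
force: [0.1, -0.6, 0.0]
gripper_width: 0.9
```

Run:
```python
from fit import *
fs=cams.grab_frame("scene"); ft=cams.grab_frame("top")
for f,n in((fs,"s"),(ft,"t")):
    im=f["img"][180:290,215:405] if n=="s" else f["img"][190:330,250:450]
    cv2.imwrite(f"pics/m4{n}.png",cv2.resize(im,None,fx=4,fy=4,interpolation=cv2.INTER_CUBIC)[:,:,::-1])
s=env.state();print(s["ee_pos"],s["qpos"])
```

```text
[ 460.37249027 -148.11760539  230.80799939] [-1.91985507e+01  9.76205650e+00  1.00501190e+02  1.91293026e-03
  6.96189414e+01  1.28477229e+01]
```

View pics/m4s.png

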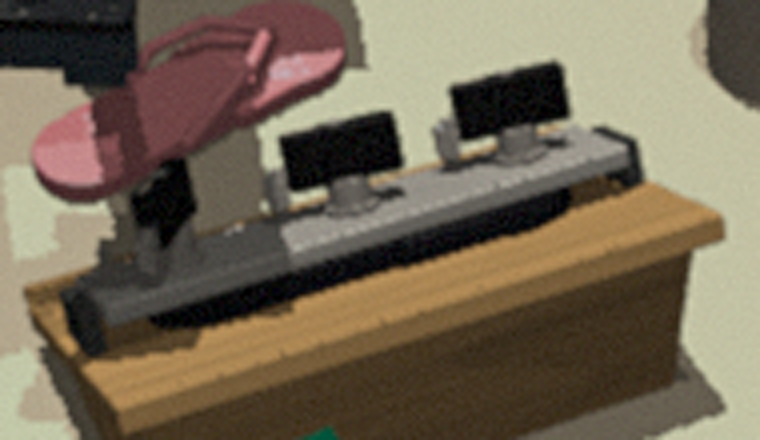

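View pics/m4t.png

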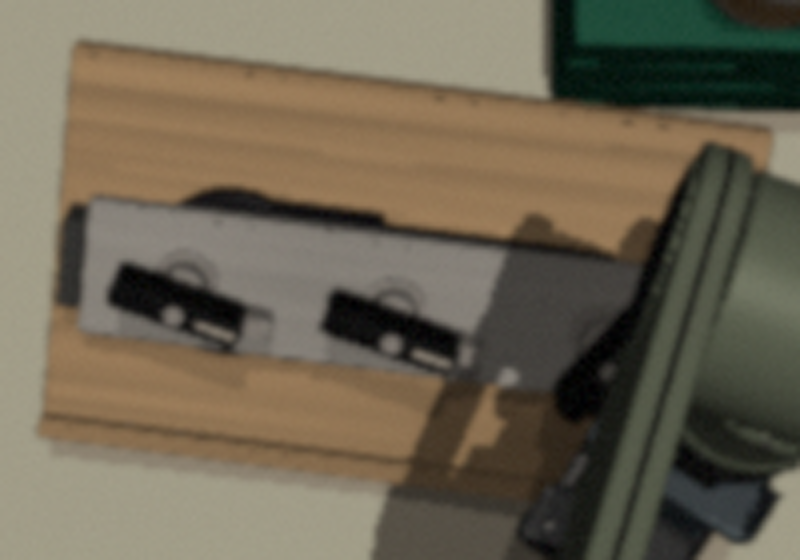

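Emit:
arm_command(deltas=[[0, [0, 0, -30], 0], [0, [0, 0, -60], 0], [0, [0, 0, -78], 0], [0, [0, 0, -78], 0], [0, [4, 6, -78], 0], [0, [7.5, 12, -78], 0], [0, [7, 15, -78], -0.08], [0, [7, 18, -78], -0.17], [0, [7, 21, -78], -0.25], [0, [7.5, 24, -78], -0.34], [0, [8, 27, -78], -0.43], [0, [8.5, 30, -78], -0.52], [0, [9.5, 33, -78], -0.61], [0, [10.5, 35.5, -78], -0.71], [0, [12, 38.5, -78], -0.81], [0, [14, 41, -78], -0.91], [0, [16, 43.5, -78], -1.01], [0, [18, 45.5, -78], -1.11], [0, [19.5, 47, -78], -1.18]])

```text
time_s: 15.2
ee_pos: [477.0, -100.5, 153.4]
ee_rot: [9.9, 89.8, -179.8]
force: [-8.4, 0.2, 6.6]
gripper_width: 0.4
```

Emit:
arm_command(deltas=[[0, [1, 0.8, 0], -0.04], [0, [2, 1.2, 0], -0.08], [0, [3, 2, 0], -0.12], [0, [3, 2, 0], -0.12]])

```text
time_s: 15.6
ee_pos: [480.2, -97.9, 153.5]
ee_rot: [0.2, 89.8, 163.8]
force: [-8.1, 2.8, 7.8]
gripper_width: 0.1
```

Emit:
arm_command(deltas=[[0, [1, 0.5, 0], -0.03], [0, [2, 1, 0], -0.06], [0, [2, 1, 0], -0.06]])

```text
time_s: 15.9
ee_pos: [482.2, -96.7, 153.6]
ee_rot: [-1.4, 89.8, 158.7]
force: [-7.4, 3.1, 6.9]
gripper_width: 0.3
```

Emit:
arm_command(deltas=[[0, [1, 0.5, 0], -0.02], [0, [2, 1, 0], -0.03], [0, [2, 1, 0], -0.03]])

```text
time_s: 16.2
ee_pos: [484.4, -95.9, 153.5]
ee_rot: [5.0, 89.8, 163.5]
force: [-6.5, 1.9, 5.8]
gripper_width: 0.3
```

Emit:
arm_command(deltas=[[0, [1, 0.2, 0], 0], [0, [2, 0.5, 0], 0], [0, [2, 0.5, 0], 0]])

```text
time_s: 16.5
ee_pos: [484.9, -95.8, 153.3]
ee_rot: [17.5, 89.6, 176.0]
force: [-10.9, 0.1, 8.9]
gripper_width: 0.5
```

Emit:
arm_command(deltas=[[0, [1, 0, 0], 0], [0, [3, 0, 0], 0], [0, [3, 0, 0], 0]])

```text
time_s: 16.8
ee_pos: [485.3, -95.6, 153.1]
ee_rot: [17.6, 89.3, 176.1]
force: [-17.0, 0.9, 11.8]
gripper_width: 0.5
```

Emit:
arm_command(deltas=[[0, [2, 0, 0], 0], [0, [5, 0, 0], 0], [0, [5, 0, 0], 0]])

```text
time_s: 17.1
ee_pos: [485.6, -95.5, 153.0]
ee_rot: [18.5, 88.7, 176.9]
force: [-28.3, -0.5, 20.3]
gripper_width: 0.5
```

Emit:
arm_command(deltas=[[0, [-12, 0, 0], 0], [0, [-28, 0, 0], 0], [0, [-40, 0, 30], 0], [0, [-60, -30, 78], 0], [0, [-100, -40, 98], 0], [0, [-130, -60, 98], 0], [0, [-130, -60, 98], 0]])

```text
time_s: 17.8
ee_pos: [364.3, -157.8, 252.5]
ee_rot: [162.7, 89.7, -39.0]
force: [0.2, 0.4, 0.3]
gripper_width: 0.7
```

Run:
```python
from fit import *
fs=cams.grab_frame("scene"); ft=cams.grab_frame("top")
pickle.dump((fs,ft),open("f5.pkl","wb"))
for f,n in((fs,"s"),(ft,"t")):
    im=f["img"][180:290,215:405] if n=="s" else f["img"][190:330,250:450]
    cv2.imwrite(f"pics/m5{n}.png",cv2.resize(im,None,fx=4,fy=4,interpolation=cv2.INTER_CUBIC)[:,:,::-1])
s=env.state();print(s["ee_pos"],s["qpos"],s["time_s"])
run(fs,ft,{"M":103,"L":103,"R":103})
```

```text
[ 366.68494372 -156.75976421  251.35118828] [-2.48249595e+01  9.53512100e-01  1.07515946e+02  3.30547688e-02
  7.13134484e+01  8.68130699e+01] 17.9
M [ -0.3  -0.4  -2.5 107.5] [517.2 -23.  152.3] -1.359
L [  0.4   0.5  -2.5 108.2] [529.4  86.7 152. ] -1.346
R [  0.2  -0.6  -3.7 103.9] [ 506.2 -132.1  151.1] -1.394
```

View pics/m5s.png

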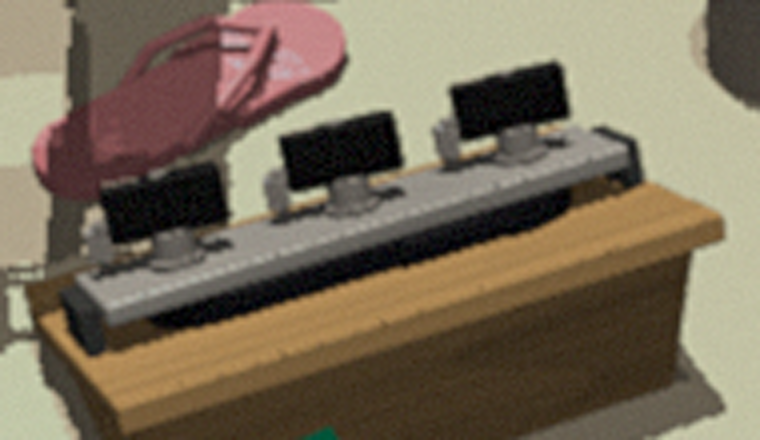

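View pics/m5t.png

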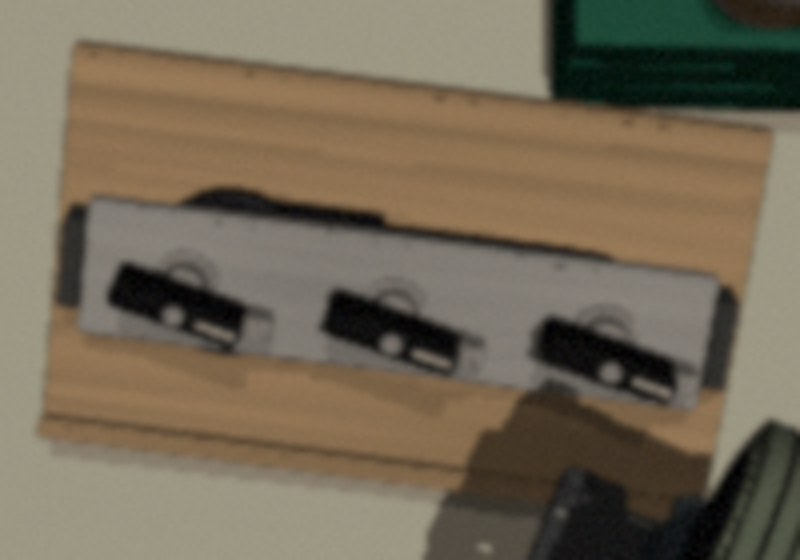

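Run:
```python
from fit import *
fs,ft=pickle.load(open("f0.pkl","rb"))
print(atz(ft,(460+284/6,275+279/6),58),atz(fs,(110+250/6,245+198/6),58))
S=4;D=[]
for f in(fs,ft):
    g=cv2.resize(f["img"].max(2).astype(np.float32),None,fx=S,fy=S,interpolation=cv2.INTER_CUBIC); D.append(np.clip((g-25)/40,0,1))
def cost(x,ret=False):
    a=np.radians(x[2]); l=np.array([np.cos(a),np.sin(a),0]);w=np.array([-l[1],l[0],0]); c=0; H=[]
    for f,d in((fs,D[0]),(ft,D[1])):
        P=[np.array([x[0],x[1],z])+sx*35*l+sy*8*w for z in(59,99) for sx in(1,-1) for sy in(1,-1)]
        h=cv2.convexHull((proj(f,P)*S+1.5).astype(np.float32)); H.append(h)
        m=np.zeros(d.shape,np.uint8); cv2.fillConvexPoly(m,np.round(h*16).astype(np.int32),1,shift=4)
        o=cv2.dilate(m,np.ones((17,17),np.uint8))-m
        c+=d[m>0].mean()-d[o>0].mean()
    return H if ret else c
r=minimize(cost,[435,-374,-36],method="Nelder-Mead",options=dict(initial_simplex=[[435,-374,-36],[441,-374,-36],[435,-368,-36],[435,-374,-28]])); print(r.x,r.fun)
H=cost(r.x,True)
ims=[]
for f,h,(x0,y0) in((fs,H[0],(110,240)),(ft,H[1],(460,275))):
    im=cv2.resize(f["img"],None,fx=4,fy=4,interpolation=cv2.INTER_CUBIC).copy(); cv2.polylines(im,[h.astype(int)],True,(255,0,0),1); ims.append(im[y0*4:y0*4+360,x0*4:x0*4+360])
cv2.imwrite("pics/d.png",np.hstack(ims)[:,:,::-1])
```

```text
[ 434.5510814  -374.35616366   58.        ] [ 443.64492667 -375.99379101   58.        ]
[ 438.48054894 -373.85911725  -35.27020234] -1.3514162302017212
```

View pics/d.png

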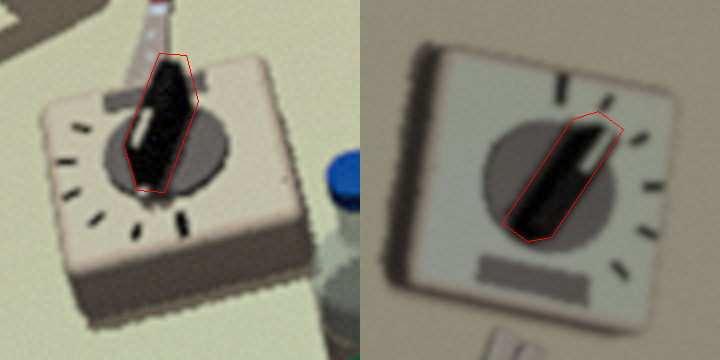

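Emit:
arm_command(deltas=[[0.6, [35, -40, 0], 0.14], [0.6, [70, -80, 0], 0.28], [0.6, [70, -120, 0], 0.42], [0.6, [70, -160, 0], 0.56], [0.6, [70, -200, 0], 0.7], [0.6, [70, -217.5, 0], 0.84], [0.6, [70, -217.5, 0], 0.98], [0.6, [70, -217.5, 0], 1.12], [0.6, [70, -217.5, 0], 1.26], [0.6, [70, -217.5, 0], 1.4], [0.6, [70, -217.5, 0], 1.54], [0.6, [70, -217.5, 0], 1.68], [0.6, [70, -217.5, 0], 1.82], [0.6, [70, -217.5, 0], 1.96], [0.6, [70, -217.5, 0], 2.1], [0.6, [70, -217.5, 0], 2.24], [0.6, [70, -217.5, 0], 2.38], [0.6, [70, -217.5, 0], 2.52], [0.6, [70, -217.5, 0], 2.66], [0.6, [70, -217.5, 0], 2.8]], grip_force=20)

```text
time_s: 19.9
ee_pos: [438.1, -373.5, 249.5]
ee_rot: [93.1, 90.0, 52.4]
force: [0.4, -0.3, -0.6]
gripper_width: 54.6
```

Emit:
arm_command(deltas=[[0.6, [0, 0, -20], 0.09], [0.6, [0, 0, -60], 0.09], [0.6, [0, 0, -90], 0.09], [0.6, [0, 0, -120], 0.09], [0.6, [0, 0, -130], 0.09], [0.6, [0, 0, -130], 0.09]])

```text
time_s: 20.5
ee_pos: [436.7, -373.2, 118.4]
ee_rot: [166.9, 89.8, 131.0]
force: [-0.0, -0.2, -0.2]
gripper_width: 55.0
```

Run:
```python
from h import *
s=env.state();print(s["ee_pos"],s["qpos"],s["time_s"],s["qpos"][0]-s["qpos"][5])
f=cams.grab_frame("scene"); cv2.imwrite("pics/t1.png",cv2.resize(f["img"][180:340,70:270],None,fx=3,fy=3)[:,:,::-1])
```

```text
[ 436.71139964 -373.2139303   118.41712041] [-4.16775341e+01  2.32903519e+01  9.84493143e+01  2.74845891e-02
  5.84418934e+01 -9.57792176e+01] 20.5 54.10168352210714
```

View pics/t1.png

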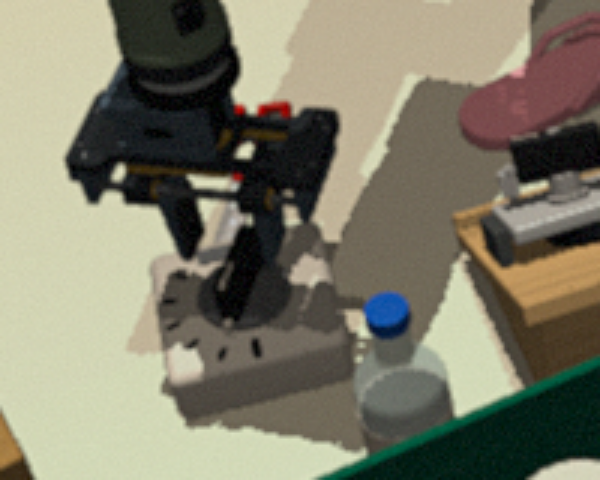

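Emit:
arm_command(deltas=[[0.6, [0, 0, -20], 0], [0.6, [0, 0, -35], 0], [0.6, [0, 0, -43], 0], [0.6, [0, 0, -43], 0], [0.35, [0, 0, -43], 0], [0.35, [0, 0, -43], 0], [0.35, [0, 0, -43], 0]])

```text
time_s: 21.25
ee_pos: [436.6, -374.6, 77.9]
ee_rot: [-2.7, 89.9, -38.7]
force: [-0.2, -0.5, 0.0]
gripper_width: 34.0
```

Emit:
arm_command(deltas=[[0.28, [0, 0, 0], 0], [0.22, [0, 0, 0], 0], [0.18, [0, 0, 0], 0], [0.14, [0, 0, 0], 0], [0.1, [0, 0, 0], 0], [0.1, [0, 0, 0], 0]])

```text
time_s: 21.85
ee_pos: [435.8, -374.8, 77.1]
ee_rot: [-76.3, 89.9, -112.3]
force: [-3.0, -4.1, 1.6]
gripper_width: 16.2
```

Emit:
arm_command(deltas=[[0.1, [-1.5, -2, 0], 0], [0.1, [-1.5, -2, 0], -0.1], [0.1, [-1.5, -2, 0], -0.2], [0.1, [-1.5, -2, 0], -0.3], [0.1, [-1.5, -2, 0], -0.4], [0.1, [-1.5, -2, 0], -0.5], [0.1, [-1.5, -2, 0], -0.6], [0.1, [-1.5, -2, 0], -0.7], [0.1, [-1.5, -2, 0], -0.8], [0.1, [-1.5, -2, 0], -0.9], [0.1, [-1.5, -2, 0], -0.9], [0.1, [-1.5, -2, 0], -0.9]])

```text
time_s: 23.05
ee_pos: [435.6, -375.0, 77.1]
ee_rot: [133.4, 89.8, 45.9]
force: [4.5, 3.6, 2.2]
gripper_width: 15.9
```

Run:
```python
from h import *
s=env.state();print(s["ee_pos"],s["force"],s["torque"],s["time_s"],s["qpos"][0]-s["qpos"][5])
f=cams.grab_frame("scene"); cv2.imwrite("pics/t2.png",cv2.resize(f["img"][180:340,70:270],None,fx=3,fy=3)[:,:,::-1])
```

```text
[ 435.63069539 -375.03788288   77.12138316] [4.52740118 3.56683643 2.23546799] [ 0.7052344  -0.65462984 -0.21371203] 23.05 2.6353443403617405
```

View pics/t2.png

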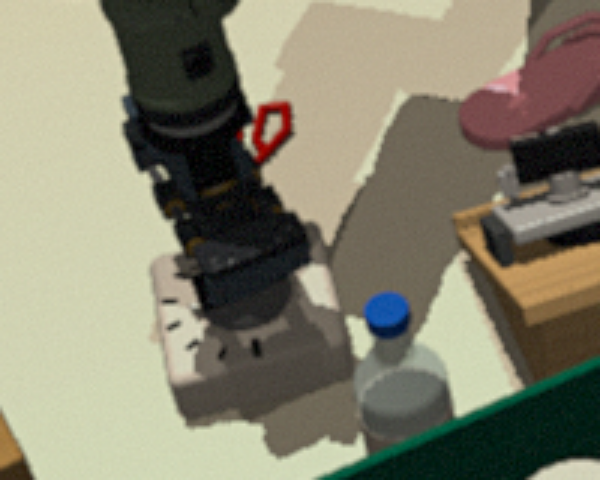

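Emit:
arm_command(deltas=[[0.3, [1, 1, 0], 0], [0.4, [1, 1, 0], 0], [0.5, [1, 1, 0], 0], [0.5, [1, 1, 0], 0], [0.5, [1, 1, 0], 0], [0.5, [1, 1, 0], 0], [0.5, [1, 1, 40], 0], [0.5, [1, 1, 80], 0], [0.5, [1, 1, 120], 0], [0.5, [-40, 1, 160], 0], [0.5, [-90, 30, 170], 0], [0.5, [-130, 60, 170], 0], [0.5, [-130, 100, 170], 0], [0.5, [-130, 120, 170], 0], [0.5, [-130, 120, 170], 0]])

```text
time_s: 24.6
ee_pos: [303.6, -254.1, 247.5]
ee_rot: [76.8, 90.0, -10.7]
force: [0.4, -0.5, 0.1]
gripper_width: 45.9
```

Run:
```python
from h import *
s=env.state();print(s["ee_pos"],s["force"],s["time_s"])
fs=cams.grab_frame("scene");ft=cams.grab_frame("top")
cv2.imwrite("pics/e1.png",np.hstack([cv2.resize(fs["img"][245:325,110:200],(400,356)),cv2.resize(ft["img"][275:365,460:550],(356,356),interpolation=cv2.INTER_CUBIC)])[:,:,::-1])
cv2.imwrite("pics/e2.png",fs["img"][:,:,::-1]);cv2.imwrite("pics/e3.png",ft["img"][:,:,::-1])
```

```text
[ 303.63926475 -254.12855815  247.46368798] [ 0.44677561 -0.53101862  0.14799355] 24.6
```

View pics/e1.png

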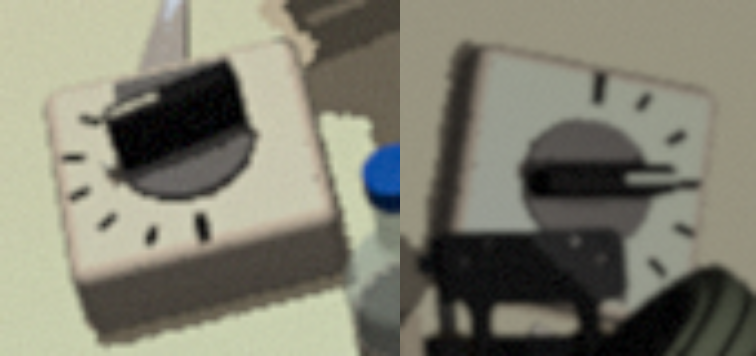

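View pics/e2.png

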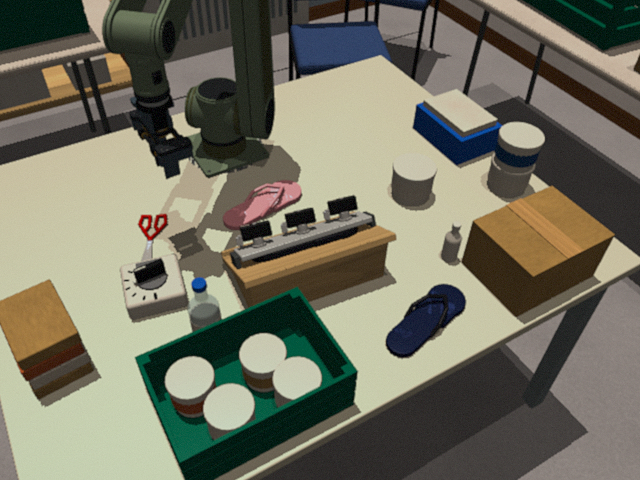

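View pics/e3.png

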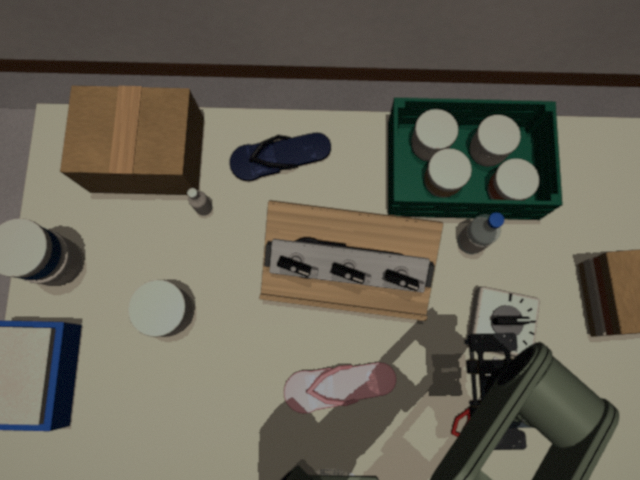

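Run:
```python
from fit import *
fs=cams.grab_frame("scene");ft=cams.grab_frame("top")
run(fs,ft,{"M":103,"L":103,"R":103})
im=ft["img"][240:300,260:450]
cv2.imwrite("pics/e4.png",cv2.resize(im,None,fx=4,fy=4,interpolation=cv2.INTER_CUBIC)[:,:,::-1])
```

```text
M [-1.000e-01 -5.000e-01 -2.300e+00  1.063e+02] [517.4 -23.1 152.5] -1.366
L [-1.000e-01  5.000e-01 -1.700e+00  1.071e+02] [528.9  86.7 152.8] -1.35
R [-1.000e-01 -3.000e-01 -3.400e+00  1.044e+02] [ 505.9 -131.8  151.4] -1.383
```

View pics/e4.png

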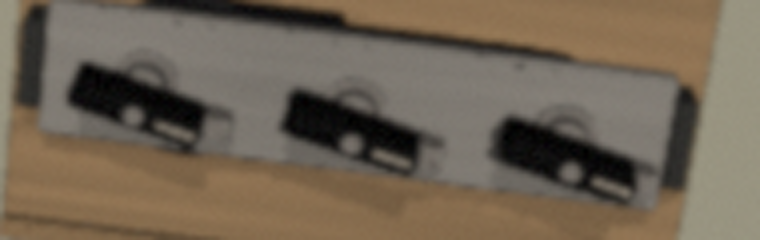

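All three bars are parallel within the fit's noise, each with its lug against its pin. The dial points at the third mark. Handing in.

```bash
python3 -c "
from workcell import env
print(env.state()['time_s'],env.job_done())"
```

```text
the job is handed in; nothing more can be done
24.8 None
```

I tightened all three knobs and set the timer to 30 minutes, then handed the job in at 24.8 s of the 64 s allowed. There is no verdict from the system.

- **Knobs:** I pushed them clockwise with the closed fingers, middle first, then left, then right. Each one met a hard stop, where the push rose from about 8 N to 25–29 N along x while the tool barely moved.
- **Knob check:** After the last push, the bars were close to parallel in the pictures, with lugs at their pins. My image fit gave 106°, 107° and 104° for middle, left and right, against a stop expected at 103°. I take the 2–3° spread as fit noise.
- **Timer:** The dial started at the first mark. I gripped it, turned it 0.9 rad clockwise, let go and backed away. In both pictures after release it points at the third mark after zero.
- **Bystanders:** Both bottles and the food tub are upright and where they started, as far as I could see. The wrist force was about zero before I handed in, and the gripper was clear of everything.

One measurement disagreed. The two cameras placed the dial's axis about 9 mm apart, so I used the middle of the two. The grip held, with about 5 N of sideways force as the jaws closed.

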